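Switch on the gun air at a lock-lever valve

TASK

Switch on the air at the valve with the orange collar: lift the collar along its lever to unlock it, keep it lifted while you swing the lever away from the robot, from the red dot fully over to the green dot, then let go so that the collar springs back down and locks. Leave the levers with the blue and the black collar as they are.

Things in the scene. Friction and masses are not known exactly. Their poses are not given: they have to be found in the camera images.
- orange_grip (a point): Grip point on the orange collar, a round sleeve on the lever's stem, 30 mm in diameter, 32 mm long: on its axis, 18 mm above its lower rim, 126 mm above the table. Moves with it. z: along the lever to its free end, 30 mm off; y: along the level hinge; x: the way the lever swings to on. Pinched from above at its +y and -y sides it turns between the fingers, so the hand can stay upright.
- orange_lever (a joint): Lever angle of the orange-collared valve, rad: 0 leans 20 degrees from upright to the red dot (off, near the robot), 0.7 leans 20 degrees to the green dot (on, away). 11 mm stem, 98 mm long; hinge 62 mm above the table, 68 mm from the grip point when the collar is down. Locked: about 5 degrees of play. Unlocked: turns easily, stays where left.
- orange_collar (a joint): Lift of the orange collar along its leaning lever, m: 0 down (locked), over 0.009 unlocked, 0.015 upper stop; lift about 12 mm. A spring pulls it down with 3 N at the bottom, 5 N at the top. Its 36 mm cross pin, 36 mm from the hinge, sits between two steel gate plates' teeth (41 mm above the hinge, 36 mm over both) and comes down only at either end of the swing.
- blue_lever (a joint): Angle of the like lever on the valve with the blue collar, rad, 0 off to 0.7 on. Starts off; leave alone. The three alike valves (grey blocks 96 x 60 x 45 mm, a red dot at the near end and a green one at the far end) stand side by side in any order, about 125 mm apart, on a 12 mm thick aluminium board that may be turned up to 17 degrees.
- black_lever (a joint): Angle of the like lever on the valve with the black collar, rad, 0 off to 0.7 on. Starts on; leave alone.

How it is judged:
By the outcome, as a careful person would: the job done as asked, in the order asked, and still so for the second after the job is handed in, with the robot touching nothing.
It also fails if it takes over 32 s, if anything falls off the work surface, if the arm or the gripper's body presses on something with over 40 N, if the wrist force passes 120 N, or if a joint passes its speed limit or range.

ROBOT

A 7-joint arm with a two-finger parallel gripper is mounted at the origin on the work surface. World frame = base frame: x ahead of the robot, y to its left, z up, the work surface at z = 0. Lengths are in mm, angles in rad, forces in N, time in s.
With the tool pointing down it reaches from about 400 to 875 mm from the base axis. Payload 4.4 kg.
Tool frame: the origin (TCP) lies at the very end of the fingers, on their centre line; the grasp point (between the pads) lies 19 mm behind it; z points along the fingers, x is the direction in which the jaws open and shut, and the axes are right-handed (so a half turn about z gives the same grasp; the last joint's range is limited). The gripper opens to 85 mm and grips with 20 to 120 N. Pads are 22 mm wide; open, the fingers measure 114 mm over their backs; the gripper's body (76 mm by 85 mm) begins 54 mm behind the grasp point. The pads swing forward as they close: fully open they stand 13 mm farther back than shut.
Start: joints at [1.253, 0.628, 0.038, 1.517, -0.027, 0.996, -0.02], TCP at [161.973, -629.51, 231.313] pointing down, gripper open.
Joint ranges: [-3.06, 3.06], [-0.37, 2.12], [-1.25, 1.32], [0.18, 2.47], [-1.1, 4.24], [0.23, 1.98], [-2.94, 2.94]. Speed limits (rad/s): [2.57, 2.57, 3.14, 3.14, 3.14, 3.14, 3.14].

INTERFACE

Orientations are given as [roll, pitch, yaw] about the fixed x, y, z axes, in that order (R = Rz(yaw) Ry(pitch) Rx(roll)).
In Python, from cell import ctrl, get_image, job, models gives the robot as it stands.
- The arm moves only by the tool move_arm, never from a script. Its argument "moves" is a list that holds one entry, the list of rows, each a list of 6 numbers: the shift along the tool's x, y, z in m, then the turn, a rotation vector about the tool's x, y, z in rad. A call has 1 to 20 rows; each row is the pose to reach, as a shift and turn from the pose commanded when the call began, along the tool's axes at that moment; what a row does not reach only later rows make up. A row lasts 1/8 s, in which the tool goes at most 62.5 mm and 10.7 degrees, less where a joint would pass 70% of its speed; a pose out of reach is approached as far as the arm can. A call with a gripper value outside its range is refused whole. "jaw" is the opening, from 0 (shut) to 1 (fully open), set as the call begins (left out, the last holds). The fingers move at their own pace and stop on an object; the grip force is fixed at half the most. Time passes only in rows, so rows that repeat a pose let the fingers close. It gives the time, the measured TCP pose, the force and the opening at its end, in the units of the state.
- ctrl.read_state(): the state, without advancing time (a new reading comes with each control period).
- get_image(name): name is "side" or "top" or "wrist"; returns a dict with "color" (400x640x3 uint8, blue, green, red), "fov_y" (degrees; the focal length in pixels is half the picture's height over the tangent of half this angle, whatever the lens; pixels are square), "cx", "cy" (the principal point, pixels), "origin" and "orientation" of the camera in the world; the wrist camera has in their place "hand_eye" (4x4, takes a point from camera to tool coordinates, whose origin is the TCP and whose axes are the tool frame's). Camera axes: x right, y up, looking along -z (the intrinsics and any distortion apply to the point x, -y, -z); pixel columns grow to the right and rows downward; lengths in mm; the calibration is good to about 2 mm. A picture is of the moment at which its call begins: read the wrist's pose just before it. There is no depth.
- job.finish_job(): hands the job in, once; it reports no verdict.
Trained networks look in the newest picture that a camera, given by its name, has taken for a name from the list of things; names that differ only in an ending like _2 or _b are one class to them, and where a whole thing is asked for, a point or a joint stands for the part that bears it (a point fixed in the world has none). Each returns a list of dicts, best first, with "score" (0 to 1); they miss things now and then, are a little off and sometimes report something else, mostly with a low value. They report only what shows in the picture. A call takes as long as a camera call.
- models.cut_out(camera, thing): "pixels" (400x640 bool, what is visible of it) and "uv" ([column, row] in pixels, amid what is visible of it).
- models.place_of(camera, thing): "uv" ([column, row] in pixels: a listed point, or the origin of a listed thing).
The state is a dict: "clock": time; "qpos": joint angles; "qd": joint speeds; "tau": joint torques, N m; "eef_pos": TCP position; "tool_rot": TCP orientation; "force": force on the tool from outside, world axes, zero at the start; "torque": the same for the moment, N m; "width": finger opening in mm.
Only numpy, scipy, OpenCV 4.12 (cv2) and the standard library are available. Lean on these libraries where they do the work, as an engineer would, in place of code of your own. Each camera call takes 0.05 s, during which the arm holds its last target.

## Working session

There is one attempt and no reset: what is moved stays moved. The work goes in short steps, Python scripts to look and compute and a tool call to move; the robot and the scene stay as the last step left them, time stands still between calls to the robot, and variables do not carry over. Pictures are saved under pics/ and viewed, and the job is handed in when it is done.

Besides the shell and the picture viewer there is one more tool, called after "Call:" as name(argument=value, ...) on one line, values as JSON. move_arm: Moves the arm, as the interface text tells. Its arguments: {"type":"object","properties":{"moves":{"type":"array","items":{"type":"array","items":{"type":"array","items":{"type":"number"}}}},"jaw":{"type":"number"}},"required":["moves"]}

```bash
mkdir -p pics; ls; cat > h.py <<'E'
import numpy as np, cv2
from scipy.spatial.transform import Rotation as R
from cell import ctrl,get_image,job,models
def cam(im,st=None):
    f=200/np.tan(np.radians(im["fov_y"])/2)
    return f
E
python3 - <<'E'
from h import *
s=ctrl.read_state();print({k:np.round(v,3) for k,v in s.items()})
for n in ["side","top","wrist"]:
    im=get_image(n);cv2.imwrite(f"pics/{n}0.png",im["color"])
    print(n,{k:v for k,v in im.items() if k!="color"})
    for t in ["orange_grip"]:
        print([(d["uv"],d["score"]) for d in models.place_of(n,t)],[(d["uv"],d["score"],d["pixels"].sum()) for d in models.cut_out(n,t)])
print(ctrl.read_state()["clock"])
E
```

```text
pics
{'clock': np.float64(0.0), 'qpos': array([ 1.253,  0.629,  0.038,  1.518, -0.027,  0.996, -0.02 ]), 'qd': array([-0.   , -0.002,  0.001, -0.001, -0.   ,  0.001, -0.001]), 'tau': array([-0.0000e+00, -5.6341e+01,  1.2260e+00, -1.9344e+01,  1.1000e-02,
        1.1000e-02,  0.0000e+00]), 'eef_pos': array([ 161.823, -628.89 ,  230.402]), 'tool_rot': array([ 3.142e+00,  2.000e-03, -1.319e+00]), 'force': array([ 0.7  ,  0.203, -0.175]), 'torque': array([ 0.042,  0.016, -0.013]), 'width': np.float64(85.763)}
side {'fov_y': 46.29950308742729, 'cx': 318.6071551897338, 'cy': 199.150526953074, 'origin': array([ 149.31078992, -416.19779575,  524.92904651]), 'orientation': array([ 1.00208185,  0.01969455, -0.71113226])}
[([254.5, 158.7], 0.9)] [([257.8, 159.8], 0.76, np.int64(401))]
top {'fov_y': 45.50236996845746, 'cx': 324.3981035066675, 'cy': 199.32154514308942, 'origin': array([464.56376991,  37.51883505, 823.76422777]), 'orientation': array([ 0.12900706,  0.02993616, -1.58656795])}
[([197.5, 202.8], 0.75)] [([200.9, 201.1], 0.9, np.int64(411))]
wrist {'fov_y': 68.61003207162156, 'cx': 323.77130912437354, 'cy': 200.58250690369638, 'hand_eye': array([[ 9.99999537e-01, -4.62208182e-04, -8.44472859e-04,
        -1.41510196e+00],
       [-6.96807928e-04, -9.52783784e-01, -3.03648769e-01,
        -7.85674749e+01],
       [-6.64251101e-04,  3.03649217e-01, -9.52783665e-01,
        -1.43364613e+02],
       [ 0.00000000e+00,  0.00000000e+00,  0.00000000e+00,
         1.00000000e+00]])}
[] []
0.45
```

View pics/side0.png

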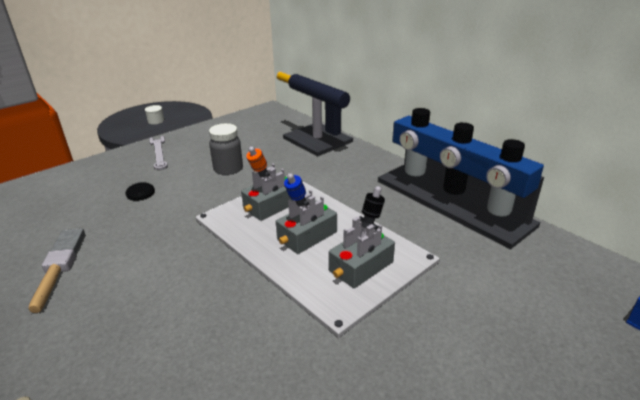

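View pics/top0.png

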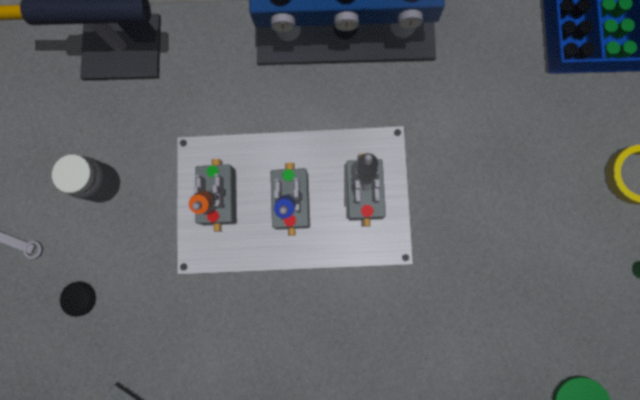

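```bash
cat >> h.py <<'E'
def ray(im,uv,st=None):
    f=200/np.tan(np.radians(im["fov_y"])/2)
    d=np.array([(uv[0]-im["cx"])/f,-(uv[1]-im["cy"])/f,-1.])
    if "origin" in im:
        return np.array(im["origin"]),R.from_euler("xyz",im["orientation"]).as_matrix()@d
    H=im["hand_eye"];Rt=R.from_euler("xyz",st["tool_rot"]).as_matrix()
    return np.array(st["eef_pos"])+Rt@H[:3,3],Rt@H[:3,:3]@d
def atz(r,z):
    o,d=r; return o+d*(z-o[2])/d[2]
def tri(rs):
    A=np.zeros((3,3));b=np.zeros(3)
    for o,d in rs:
        d=d/np.linalg.norm(d);P=np.eye(3)-np.outer(d,d);A+=P;b+=P@o
    p=np.linalg.solve(A,b)
    return p,[np.linalg.norm(np.cross(p-o,d/np.linalg.norm(d))) for o,d in rs]
E
python3 - <<'E'
from h import *
a=get_image("side");b=get_image("top")
print(tri([ray(a,[254.5,158.7]),ray(b,[197.5,202.8])]),atz(ray(a,[254.5,158.7]),126),atz(ray(b,[197.5,202.8]),126))
for n in ["orange_lever","blue_lever","black_lever"]:
  for c in ["side","top"]:
    print(n,c,[(d["uv"],d["score"]) for d in models.place_of(c,n)],[(d["uv"],d["score"],d["pixels"].sum()) for d in models.cut_out(c,n)])
for im,c in((a,"side"),(b,"top")):
    x=cv2.resize(im["color"][80:300,120:440],None,fx=2.5,fy=2.5,interpolation=cv2.INTER_CUBIC);cv2.imwrite(f"pics/{c}z.png",x)
E
```

```text
(array([553.7148001 , 245.73109673, 126.44466512]), [np.float64(0.19956758930807308), np.float64(0.19956758930812837)]) [554.0100322  246.59682504 126.        ] [553.93739044 245.75187558 126.        ]Traceback (most recent call last):
  File "<stdin>", line 6, in <module>
ValueError: it knows: orange_grip
```

```bash
python3 - <<'E'
from h import *
b=get_image("top");a=get_image("side")
for im,c in((a,"side"),(b,"top")):
    img=im["color"]
    x=cv2.resize(img[80:300,120:440],None,fx=2.5,fy=2.5,interpolation=cv2.INTER_CUBIC);cv2.imwrite(f"pics/{c}z.png",x)
    hsv=cv2.cvtColor(img,cv2.COLOR_BGR2HSV);h,s,v=[hsv[...,i].astype(int) for i in range(3)]
    for nm,m in(("red",((h<4)|(h>174))&(s>150)&(v>80)),("green",(h>45)&(h<80)&(s>120))):
        n,_,st,ce=cv2.connectedComponentsWithStats(m.astype(np.uint8))
        for i in range(1,n):
            if st[i,4]>15: print(c,nm,ce[i].round(1),st[i,4],atz(ray(im,ce[i]),57).round(1))
for uv in [(183,142),(397,132),(183,267),(405,257)]: print(uv,atz(ray(b,uv),12).round(1))
E
```

```text
side red [253.2 192.8] 48 [542.9 246.   57. ]
side red [289.8 223.3] 66 [533.2 119.6  57. ]
side red [345.4 254.8] 87 [545.7  -6.2  57. ]
top red [366.7 210.7] 92 [544.7  -9.   57. ]
top red [212.6 216. ] 90 [540.6 241.2  57. ]
top red [289.8 221. ] 74 [530.3 115.5  57. ]
top green [615.9   6.2] 356 [ 881.7 -435.8   57. ]
top green [618.6  27.2] 385 [ 844.4 -436.9   57. ]
top green [620.9  48.6] 357 [ 806.8 -437.1   57. ]
top green [211.7 170.5] 96 [615.9 243.7  57. ]
top green [288.  174.6] 106 [606.4 117.9  57. ]
top green [580.8 389.9] 957 [ 265.  -325.9   57. ]
(183, 142) [676.9 307.5  12. ]
(397, 132) [686.  -68.1  12. ]
(183, 267) [458.9 302.6  12. ]
(405, 257) [469.8 -73.9  12. ]
```

View pics/sidez.png

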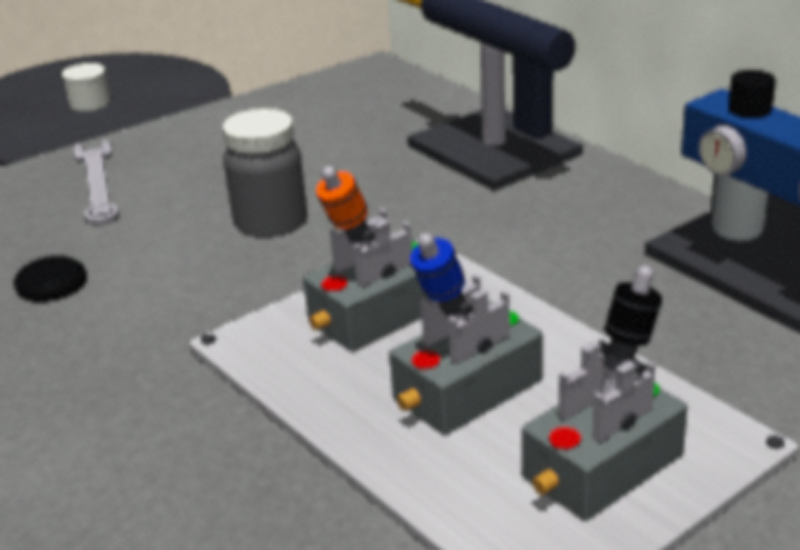

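View pics/topz.png

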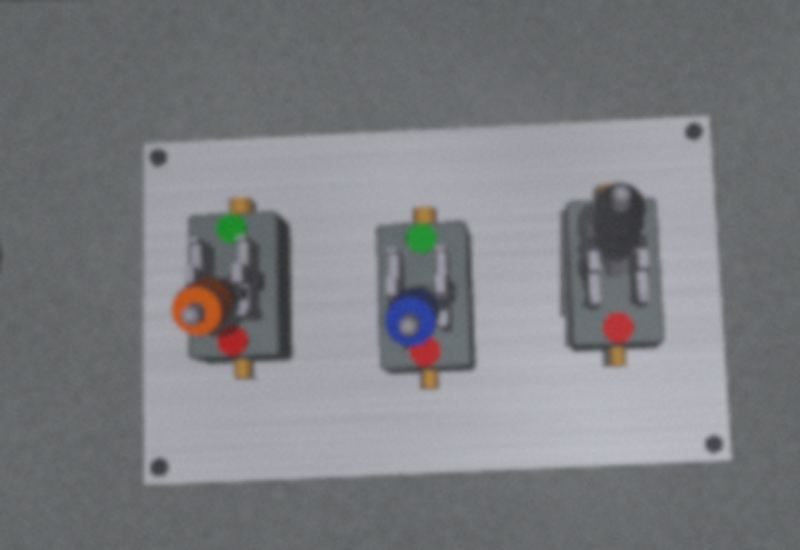

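```bash
cat >> h.py <<'E'
def rows(base,rot,targets):
    # base: commanded pos mm, rot: rpy ; targets: list of (pos mm, rpy)
    Rb=R.from_euler("xyz",rot)
    for p,r in targets:
        d=Rb.inv().apply(np.array(p)-base)/1000
        t=(Rb.inv()*R.from_euler("xyz",r)).as_rotvec()
        print(np.r_[d,t].round(4).tolist())
E
python3 - <<'E'
from h import *
t=[np.pi,0,-1.543]
rows(np.array([161.97,-629.51,231.3]),ctrl.read_state()["tool_rot"],[((450,-300,240),[np.pi,0,-1.43]),((552,245,205),t)])
print(ctrl.read_state()["clock"])
E
```

```text
[-0.2474, -0.361, -0.0087, -0.0, -0.0001, 0.111]
[-0.7498, -0.5956, 0.0263, -0.0, -0.0, 0.224]
0.65
```

Call:
move_arm(moves=[[[-0.035,-0.052,-0.0087,0,0,0.02],[-0.07,-0.103,-0.0087,0,0,0.04],[-0.105,-0.155,-0.0087,0,0,0.05],[-0.14,-0.206,-0.0087,0,0,0.07],[-0.175,-0.258,-0.0087,0,0,0.08],[-0.21,-0.31,-0.0087,0,0,0.1],[-0.247,-0.361,-0.0087,0,0,0.111],[-0.304,-0.388,-0.005,0,0,0.13],[-0.36,-0.414,-0.001,0,0,0.15],[-0.416,-0.439,0.003,0,0,0.17],[-0.472,-0.465,0.007,0,0,0.18],[-0.528,-0.492,0.011,0,0,0.19],[-0.584,-0.518,0.015,0,0,0.2],[-0.64,-0.544,0.019,0,0,0.21],[-0.695,-0.57,0.022,0,0,0.22],[-0.75,-0.5956,0.0263,0,0,0.224],[-0.75,-0.5956,0.0263,0,0,0.224],[-0.75,-0.5956,0.0263,0,0,0.224]]], jaw=1)

```text
clock: 2.9
eef_pos: [551.8, 244.7, 204.8]
tool_rot: [3.141, -0.001, -1.543]
force: [-0.0, -0.4, -0.2]
width: 85.0
```

```bash
python3 - <<'E'
from h import *
s=ctrl.read_state();w=get_image("wrist");cv2.imwrite("pics/w1.png",w["color"])
p=models.place_of("wrist","orange_grip");c=models.cut_out("wrist","orange_grip")
print(s["eef_pos"],[(d["uv"],d["score"]) for d in p],[(d["uv"],d["score"]) for d in c])
if p: print(atz(ray(w,p[0]["uv"],s),126))
a=get_image("side");pa=models.place_of("side","orange_grip");print([(d["uv"],d["score"]) for d in pa])
cv2.imwrite("pics/s1.png",a["color"])
E
```

```text
[551.79589927 244.66540638 204.77705539] [] [([324.2, 196.5], 0.81)]
[([258.3, 157.4], 0.63)]
```

View pics/w1.png

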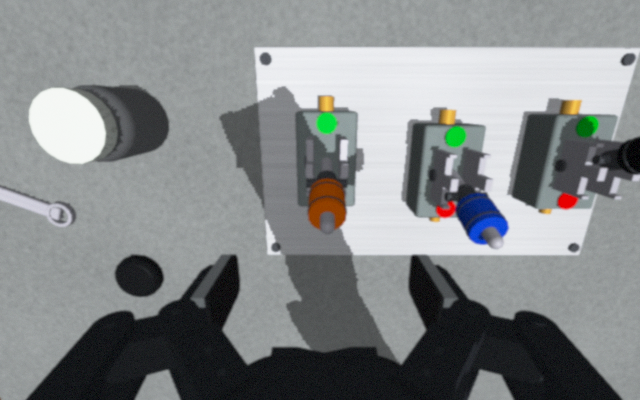

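View pics/s1.png

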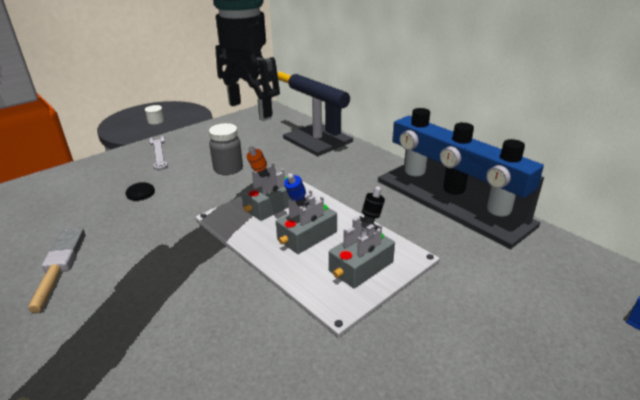

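The wrist view shows the orange collar at about (327,203) upright between the finger centre line (~325), with its dots at (327,122) and hidden red.

```bash
python3 - <<'E'
from h import *
s=ctrl.read_state();w=get_image("wrist")
for uv,z in [((324.2,196.5),126),((327,203),126),((327,122),57),((328,225),154)]: print(uv,atz(ray(w,uv,s),z).round(1))
E
```

```text
(324.2, 196.5) [563. 245. 126.]
(327, 203) [557.6 242.6 126. ]
(327, 122) [617.  243.6  57. ]
(328, 225) [550.2 242.  154. ]
```

Call:
move_arm(moves=[[[0.001,-0.0035,0.03,0,0,0],[0.001,-0.0035,0.06,0,0,0],[0.001,-0.0035,0.085,0,0,0],[0.001,-0.0035,0.097,0,0,0],[0.001,-0.0035,0.097,0,0,0],[0.001,-0.0035,0.097,0,0,0]]])

```text
clock: 3.95
eef_pos: [556.3, 244.5, 109.1]
tool_rot: [-3.14, 0.001, -1.543]
force: [0.2, -0.2, 0.1]
width: 85.5
```

```bash
python3 - <<'E'
from h import *
s=ctrl.read_state();print(s["clock"],s["eef_pos"],s["force"])
w=get_image("wrist");a=get_image("side");t=get_image("top")
x=np.vstack([np.hstack([w["color"][150:400,120:520],cv2.resize(a["color"][50:250,160:480],(400,250))]),np.hstack([cv2.resize(t["color"][100:300,100:420],(400,250)),np.zeros((250,400,3),np.uint8)])])
cv2.imwrite("pics/m2.png",x)
E
```

```text
3.95 [556.27963165 244.52553528 109.06746835] [ 0.21060022 -0.20849391  0.14249358]
```

View pics/m2.png

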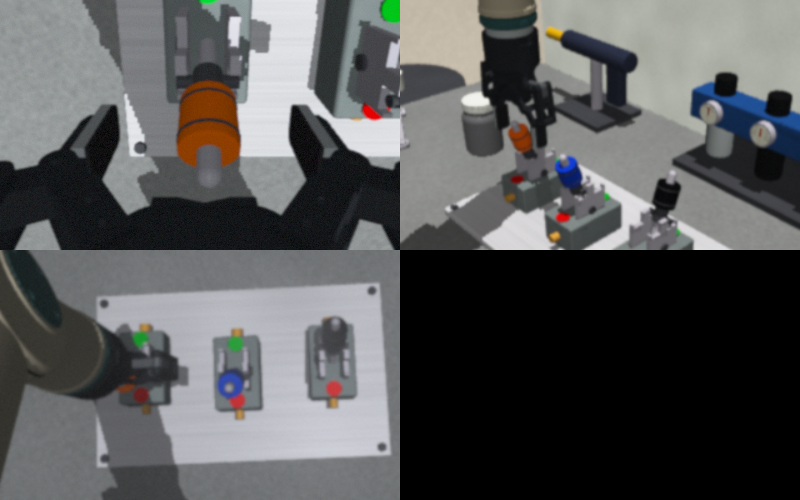

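Call:
move_arm(moves=[[[0.001,0,0,0,0,0],[0.001,0,0,0,0,0],[0.001,0,0,0,0,0],[0.001,0,0,0,0,0],[0.001,0,0,0,0,0],[0.001,0,0,0,0,0],[0.001,0,0,0,0,0],[0.001,0,0,0,0,0]]], jaw=0)

```text
clock: 5.1
eef_pos: [555.5, 242.7, 108.4]
tool_rot: [3.142, -0.001, -1.543]
force: [-1.6, -2.4, 5.2]
width: 28.3
```

```bash
python3 - <<'E'
from h import *
s=ctrl.read_state();print(s["clock"],s["eef_pos"],s["force"],s["torque"],s["width"])
w=get_image("wrist");a=get_image("side")
x=np.vstack([w["color"][100:400,120:520],cv2.resize(a["color"][80:230,180:380],(400,300))])
cv2.imwrite("pics/m3.png",x)
E
```

```text
5.1 [555.5130294  242.6688549  108.38685404] [-1.59047378 -2.36406891  5.17359714] [-0.47670915  0.2938529   0.04192502] 28.300519639496336
```

View pics/m3.png

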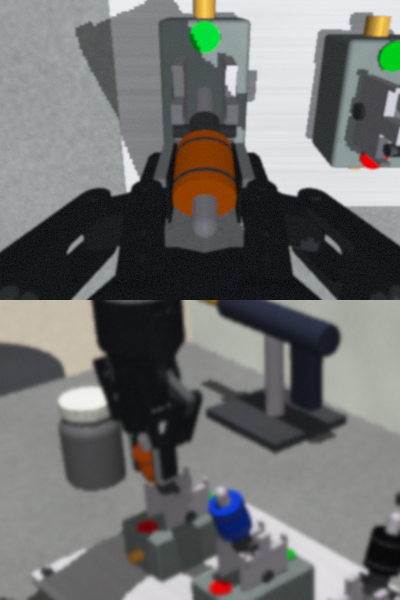

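Call:
move_arm(moves=[[[0,0.0015,-0.004,0,0,0],[0,0.003,-0.008,0,0,0],[0,0.0044,-0.0122,0,0,0],[0,0.0044,-0.0122,0,0,0],[0,0.0044,-0.0122,0,0,0]]])

```text
clock: 5.82
eef_pos: [551.2, 242.6, 120.1]
tool_rot: [-3.142, -0.001, -1.543]
force: [2.4, -3.2, -5.5]
width: 28.5
```

```bash
python3 - <<'E'
from h import *
s=ctrl.read_state();print(s["clock"],s["eef_pos"],s["force"],s["torque"],s["width"])
w=get_image("wrist");a=get_image("side")
x=np.vstack([w["color"][100:400,120:520],cv2.resize(a["color"][80:230,180:380],(400,300))])
cv2.imwrite("pics/m4.png",x)
E
```

```text
5.825 [551.21798615 242.62122611 120.07631853] [ 2.41897705 -3.20189159 -5.45559368] [-0.74528364 -0.49584361  0.06320474] 28.4584086438197
```

View pics/m4.png

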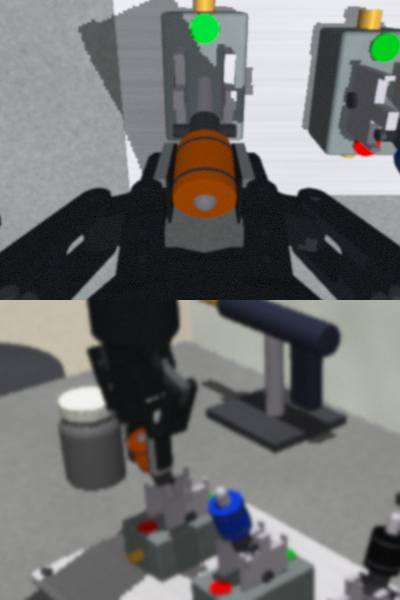

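Call:
move_arm(moves=[[[0,-0.0033,-0.0011,0,0,0],[0,-0.0067,-0.0021,0,0,0],[0,-0.0101,-0.0029,0,0,0],[0,-0.0135,-0.0036,0,0,0],[0,-0.017,-0.0041,0,0,0],[0,-0.0205,-0.0045,0,0,0],[0,-0.024,-0.0048,0,0,0],[0,-0.0275,-0.0049,0,0,0],[0,-0.031,-0.0048,0,0,0],[0,-0.0345,-0.0045,0,0,0],[0,-0.038,-0.0041,0,0,0],[0,-0.0415,-0.0036,0,0,0],[0,-0.0449,-0.0029,0,0,0],[0,-0.0483,-0.0021,0,0,0],[0,-0.0517,-0.0011,0,0,0],[0,-0.055,0,0,0,0],[0,-0.057,0.0005,0,0,0],[0,-0.057,0.0005,0,0,0]]])

```text
clock: 8.18
eef_pos: [609.7, 246.7, 120.8]
tool_rot: [-3.138, 0.003, -1.542]
force: [0.6, 0.4, 0.6]
width: 0.2
```

```bash
python3 - <<'E'
from h import *
s=ctrl.read_state();print(s["clock"],s["eef_pos"],s["force"],s["torque"],s["width"])
w=get_image("wrist");a=get_image("side")
x=np.vstack([w["color"][100:400,120:520],cv2.resize(a["color"][80:230,180:380],(400,300))])
cv2.imwrite("pics/m5.png",x)
E
```

```text
8.175 [609.65176892 246.67590275 120.8483369 ] [0.55554264 0.42318894 0.60452625] [-0.16811087 -0.27499163 -0.03272131] 0.24186609385436714
```

View pics/m5.png

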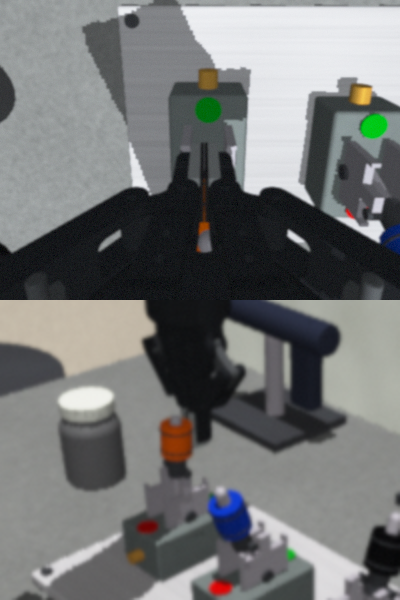

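The lever slipped out: it now stands about upright with the fingers shut beyond it (side crop, collar at (176,438)). I'll raise, open and re-measure.

Call:
move_arm(moves=[[[0,0,-0.04,0,0,0],[0,0,-0.08,0,0,0],[0,0.02,-0.09,0,0,0],[0,0.02,-0.09,0,0,0],[0,0.02,-0.09,0,0,0]]])

```text
clock: 8.9
eef_pos: [588.2, 244.8, 209.5]
tool_rot: [-3.142, 0.0, -1.542]
force: [0.1, -0.7, 0.0]
width: -0.2
```

```bash
python3 - <<'E'
from h import *
s=ctrl.read_state();print(s["clock"],s["eef_pos"])
w=get_image("wrist");pw=models.place_of("wrist","orange_grip")
a=get_image("side");pa=models.place_of("side","orange_grip")
t=get_image("top");pt=models.place_of("top","orange_grip")
r=[]
for im,p in((w,pw),(a,pa),(t,pt)):
    print([(d["uv"],d["score"]) for d in p])
    if p: r.append(ray(im,p[0]["uv"],s)); print(atz(r[-1],135))
if len(r)>1: print(tri(r))
x=np.vstack([w["color"][50:350,120:520],cv2.resize(a["color"][80:230,180:380],(400,300))])
cv2.imwrite("pics/m6.png",x)
cv2.imwrite("pics/m6s.png",cv2.resize(a["color"][120:240,200:360],(800,600),interpolation=cv2.INTER_CUBIC))
E
```

```text
8.9 [588.17355067 244.78111746 209.50290763]
[([325.1, 221.6], 0.95)]
[579.40374104 244.85386814 135.        ]
[([266.8, 149.3], 0.84)]
[583.20406321 247.441147   135.        ]
[([198.5, 185.4], 0.67)]
[578.6129471  242.06386253 135.        ]
(array([579.63240276, 243.29433387, 136.64958434]), [np.float64(1.6335366176884802), np.float64(1.1635886658052261), np.float64(2.039453533632419)])
```

View pics/m6.png

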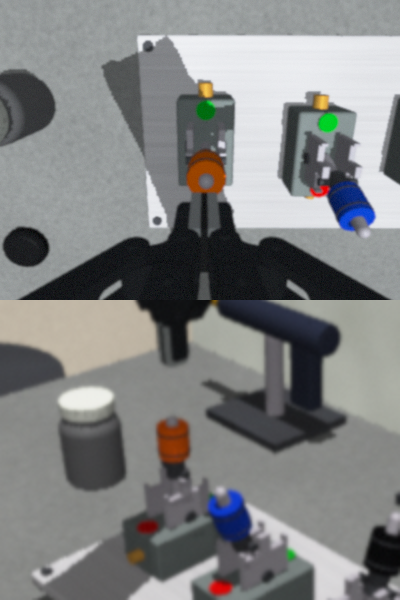

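View pics/m6s.png

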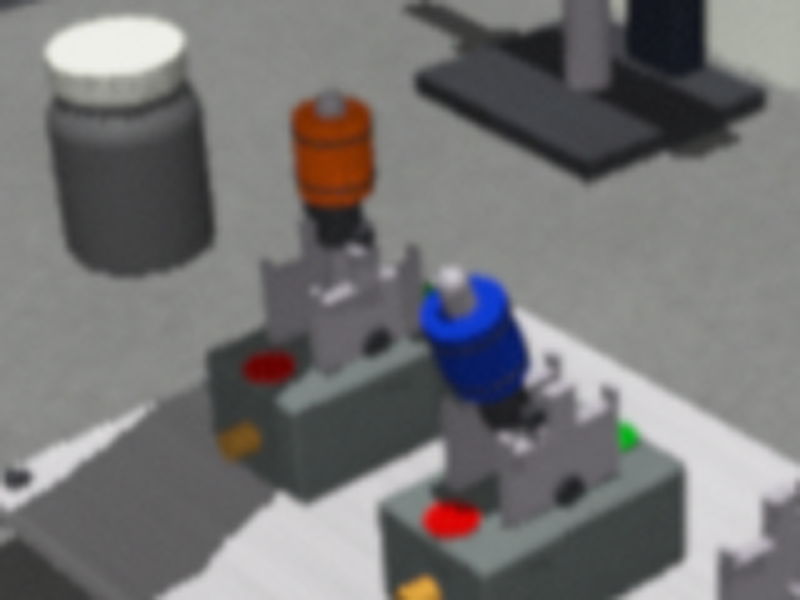

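```bash
python3 - <<'E'
import cv2,numpy as np
a=cv2.imread("pics/m3.png")[100:280,100:320];b=cv2.imread("pics/m4.png")[100:280,100:320]
x=np.hstack([cv2.resize(i,(400,330),interpolation=cv2.INTER_CUBIC) for i in(a,b)])
x=np.clip(x.astype(float)*1.8,0,255).astype(np.uint8)
cv2.imwrite("pics/z34.png",x)
E
```

```text
(no output)
```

View pics/z34.png

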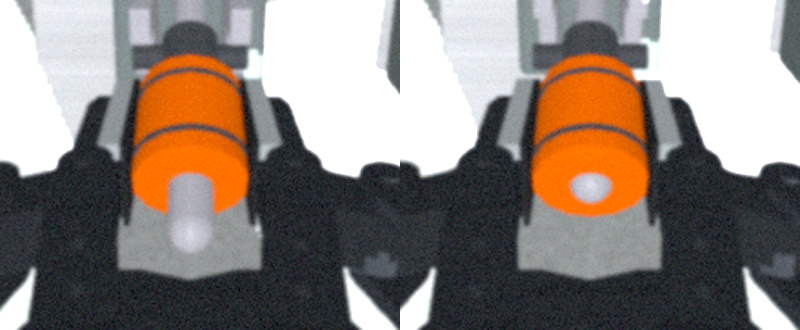

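Call:
move_arm(moves=[[[0,0.008,0,0,0,0],[0,0.008,0,0,0,0],[0,0.008,0.0,0,0,0],[0,0.008,0.03,0,0,0],[0,0.008,0.06,0,0,0],[0,0.008,0.08,0,0,0],[0,0.008,0.09,0,0,0],[0,0.008,0.09,0,0,0]]], jaw=1)

```text
clock: 10.2
eef_pos: [580.0, 243.9, 119.4]
tool_rot: [3.141, -0.0, -1.543]
force: [0.1, -0.8, 0.1]
width: 85.4
```

```bash
python3 - <<'E'
from h import *
s=ctrl.read_state();print(s["clock"],s["eef_pos"],s["force"],s["width"],s["qpos"].round(2))
w=get_image("wrist");a=get_image("side")
x=np.hstack([w["color"][100:400,120:520],cv2.resize(a["color"][80:230,180:380],(400,300))])
cv2.imwrite("pics/m7.png",x)
E
```

```text
10.2 [579.9734142  243.89588004 119.36581887] [ 0.13089325 -0.80455231  0.1483392 ] 85.44182869140259 [-0.46  0.73  0.03  1.68 -0.03  0.73 -1.96]
```

View pics/m7.png

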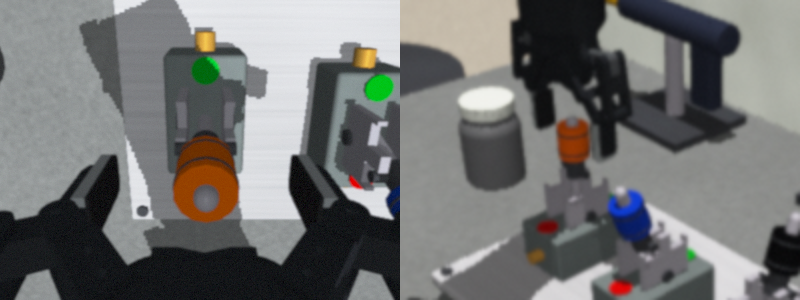

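Call:
move_arm(moves=[[[0,0,0,0,0,0],[0,0,0,0,0,0],[0,0,0,0,0,0],[0,0,0,0,0,0],[0,0,0,0,0,0],[0,0,0,0,0,0],[0,0,0,0,0,0],[0,0,-0.002,0,0,0],[0,0,-0.004,0,0,0],[0,0,-0.004,0,0,0]]], jaw=0)

```text
clock: 11.55
eef_pos: [580.1, 243.3, 123.2]
tool_rot: [3.141, -0.001, -1.543]
force: [2.2, -3.1, -3.8]
width: 28.4
```

```bash
python3 - <<'E'
from h import *
s=ctrl.read_state();print(s["clock"],s["eef_pos"],s["force"],s["torque"],s["width"])
w=get_image("wrist");a=get_image("side")
x=np.hstack([cv2.resize(w["color"][180:400,220:440],(400,400)),cv2.resize(a["color"][80:230,200:350],(400,400))])
cv2.imwrite("pics/m8.png",np.clip(x*1.5,0,255).astype(np.uint8))
E
```

```text
11.55 [580.07640735 243.28015591 123.23886295] [ 2.18624444 -3.14918815 -3.79203179] [-0.60238228 -0.40681774  0.03286909] 28.382447112535157
```

View pics/m8.png

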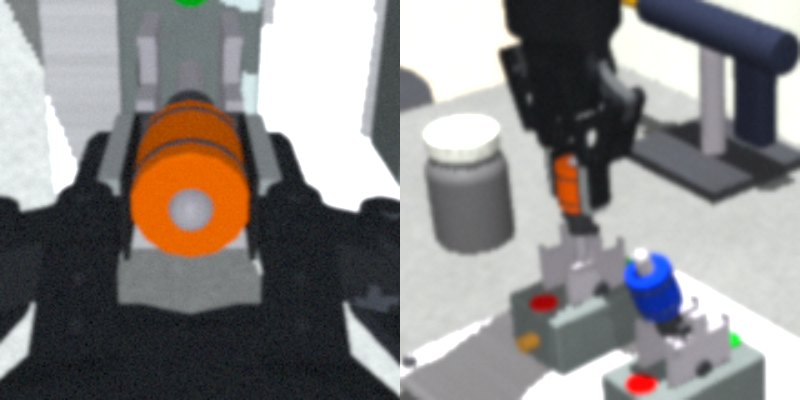

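Call:
move_arm(moves=[[[0,-0.0027,0.0001,-0.044,0,0],[0,-0.0053,0.0002,-0.087,0,0],[0,-0.008,0.0005,-0.131,0,0],[0,-0.0106,0.0009,-0.175,0,0],[0,-0.0106,0.0009,-0.175,0,0]]])

```text
clock: 12.28
eef_pos: [590.7, 243.6, 121.8]
tool_rot: [2.965, -0.001, -1.543]
force: [0.6, -4.1, -5.2]
width: 28.7
```

```bash
python3 - <<'E'
from h import *
s=ctrl.read_state();print(s["clock"],s["eef_pos"],s["force"],s["torque"],s["width"])
w=get_image("wrist");a=get_image("side")
x=np.hstack([cv2.resize(w["color"][180:400,220:440],(400,400)),cv2.resize(a["color"][80:230,200:350],(400,400))])
cv2.imwrite("pics/m9.png",np.clip(x*1.5,0,255).astype(np.uint8))
E
```

```text
12.275 [590.68948338 243.58810071 121.76778515] [ 0.6132963  -4.12667841 -5.1751585 ] [-0.7326341  -0.62649854  0.16643303] 28.701109423794254
```

View pics/m9.png

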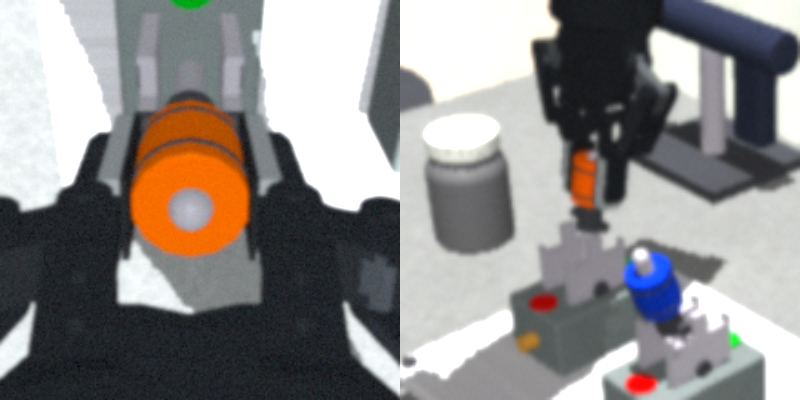

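Call:
move_arm(moves=[[[0,-0.0027,0.0001,-0.044,0,0],[0,-0.0053,0.0002,-0.087,0,0],[0,-0.008,0.0005,-0.131,0,0],[0,-0.0106,0.0009,-0.175,0,0],[0,-0.0122,0.0012,-0.2,0,0],[0,-0.0122,0.0012,-0.2,0,0]]])

```text
clock: 13.12
eef_pos: [599.8, 243.9, 119.0]
tool_rot: [2.761, -0.002, -1.542]
force: [-5.2, -4.4, -3.5]
width: 28.7
```

```bash
python3 - <<'E'
from h import *
s=ctrl.read_state();print(s["clock"],s["eef_pos"],s["tool_rot"],s["force"],s["torque"],s["width"])
w=get_image("wrist");a=get_image("side")
x=np.hstack([cv2.resize(w["color"][180:400,220:440],(400,400)),cv2.resize(a["color"][80:230,200:350],(400,400))])
cv2.imwrite("pics/m10.png",np.clip(x*1.5,0,255).astype(np.uint8))
E
```

```text
13.125 [599.76494075 243.88744418 118.96467863] [ 2.76059529e+00 -2.27157062e-03 -1.54203957e+00] [-5.24434609 -4.36468895 -3.45905736] [-0.84415629  0.04602993  0.26209472] 28.737340604841144
```

View pics/m10.png

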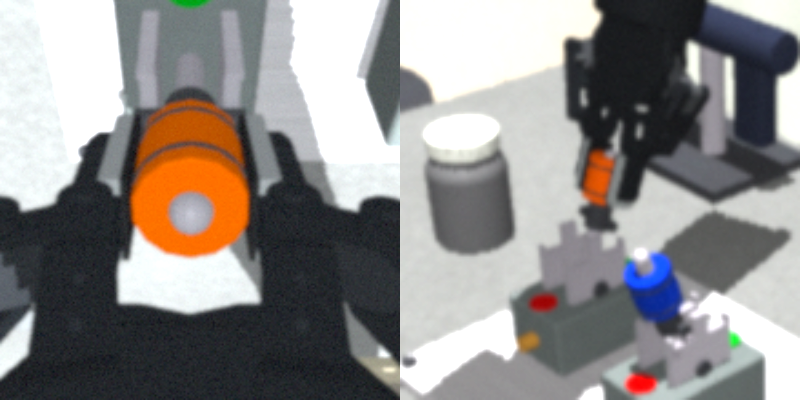

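Call:
move_arm(moves=[[[0,-0.0015,0.0,-0.02,0,0],[0,-0.003,0.0,-0.035,0,0],[0,-0.003,0.0,-0.035,0,0]]])

```text
clock: 13.6
eef_pos: [599.5, 244.0, 118.5]
tool_rot: [2.719, -0.003, -1.541]
force: [-12.9, -5.9, 0.3]
width: 28.2
```

At the stop: x stays at 599.6 while the reaction grows to −13 N. Releasing.

Call:
move_arm(moves=[[[0,0,0,0,0,0],[0,0,0,0,0,0],[0,0,0,0,0,0],[0,0,0,0,0,0],[0,0,0,0,0,0]]], jaw=1)

```text
clock: 14.22
eef_pos: [605.4, 244.9, 118.5]
tool_rot: [2.732, 0.0, -1.543]
force: [0.4, -1.3, 0.2]
width: 85.6
```

```bash
python3 - <<'E'
from h import *
s=ctrl.read_state();print(s["clock"],s["eef_pos"],s["tool_rot"],s["force"],s["width"])
w=get_image("wrist");a=get_image("side")
x=np.hstack([cv2.resize(w["color"][180:400,220:440],(400,400)),cv2.resize(a["color"][80:230,200:350],(400,400))])
cv2.imwrite("pics/m11.png",np.clip(x*1.5,0,255).astype(np.uint8))
E
```

```text
14.225 [605.4044722  244.86366852 118.51102309] [ 2.73197755e+00  2.58239726e-04 -1.54300048e+00] [ 0.35657554 -1.33713036  0.24331056] 85.620358448277
```

View pics/m11.png

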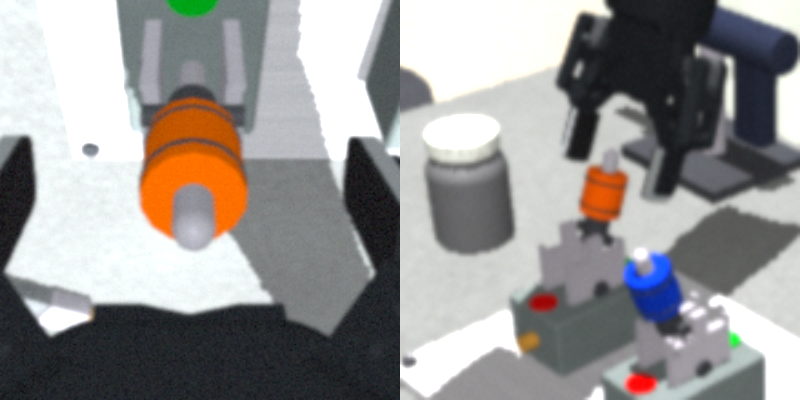

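Call:
move_arm(moves=[[[0,0,-0.03,0,0,0],[0,0,-0.07,0,0,0],[0,0,-0.12,0,0,0],[0,0,-0.14,0,0,0],[0,0,-0.14,0,0,0]]])

```text
clock: 14.95
eef_pos: [662.2, 246.3, 247.9]
tool_rot: [2.735, 0.001, -1.543]
force: [0.3, 0.7, -0.9]
width: 85.5
```

```bash
python3 - <<'E'
from h import *
s=ctrl.read_state();print(s["clock"],s["eef_pos"],s["force"])
w=get_image("wrist");pw=models.place_of("wrist","orange_grip")
a=get_image("side");pa=models.place_of("side","orange_grip")
t=get_image("top");pt=models.place_of("top","orange_grip")
r=[]
for im,p in((w,pw),(a,pa),(t,pt)):
    print([(d["uv"],d["score"]) for d in p])
    if p: r.append(ray(im,p[0]["uv"],s)); print(atz(r[-1],126))
if len(r)>1: print(tri(r))
x=np.vstack([np.hstack([cv2.resize(w["color"],(400,250)),cv2.resize(t["color"],(400,250))]),cv2.resize(a["color"][120:255,200:416],(800,350)[:2] if 0 else (560,350))[:,:].copy() if 0 else np.hstack([cv2.resize(a["color"][120:280,220:420],(438,350),interpolation=cv2.INTER_CUBIC),np.zeros((350,362,3),np.uint8)])])
cv2.imwrite("pics/m12.png",x)
E
```

```text
14.95 [662.15975144 246.33656671 247.88754061] [ 0.28078415  0.66347491 -0.92908994]
[([325.0, 196.9], 0.75)]
[601.87624358 244.86010789 126.        ]
[([275.8, 152.6], 0.91)]
[597.59807428 239.74882744 126.        ]
[([199.7, 171.2], 0.88)]
[601.62843042 243.32059687 126.        ]
(array([601.05719418, 244.33287015, 123.83212401]), [np.float64(0.9113784308906636), np.float64(0.6913470284140617), np.float64(1.0614373394075747)])
```

View pics/m12.png

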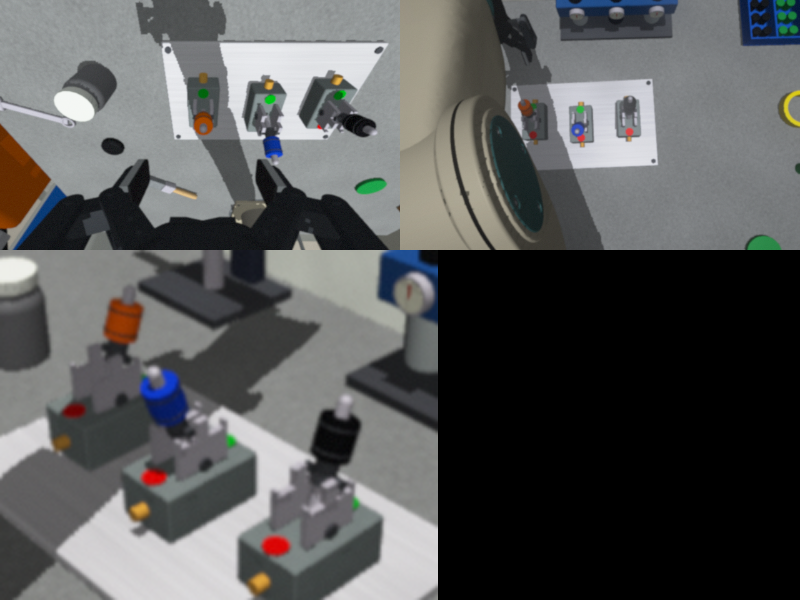

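```bash
python3 -c "
from h import *
print(job.finish_job(),ctrl.read_state()['clock'])"
```

```text
the job is handed in; nothing more can be done
the job is handed in; nothing more can be done
```

The orange valve is on and its collar is down and locked, but it took two grips, because the first one slipped off partway through the swing. I handed the job in at about 15 s of the 32 s.

- **First grip:** With the hand upright I lifted the collar about 12 mm and swung the lever. Around mid-swing the collar slid out of the pads. The lever stayed upright with the collar still raised, apparently resting on the gate teeth. So the collar was not held by the gripper for the whole swing in one go.
- **Second grip:** I gripped the collar again and raised it a further 4 mm. I then tilted the hand along with the lever to the far stop. The stop showed as a reaction rising to about 13 N with no further travel. Opening the fingers let the collar spring down, and I backed the hand away.
- **Last checks:**
  - The grip point measured (601, 244, 124) mm, against about (602, 245, 126) mm expected for "on and down".
  - The three camera rays agreed to about 1 mm, although the side camera on its own was about 4–5 mm off.
  - The orange lever leans the same way as the black one, with the stem sticking out above the collar.
  - In the last pictures the blue lever is still off and the black one still on.
  - The force reading after retreat was about zero (under 1 N).

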